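Ring the counter bell, present the orange-lidded jar and hold the carousel

TASK

Call the next guest to the coffee counter: press the plunger of the desk bell all the way down, then let it spring back up. After that turn the jar carousel until the jar with the orange lid stands straight in line with the white arrow at the front of the carousel's base, and finish while still gripping the carousel (by a jar or by its middle knob) so that it is held still there for the guest. Leave everything else on the counter where it stands.

Things in the scene. Friction and masses are not known exactly. Their poses are not given: they have to be found in the camera images.
- bell (a joint): plunger of the desk bell, m: 0 = up (at rest), 0.010 = fully down at its stop; pushed straight down against a spring, 1.5 N to start and 4.5 N at the stop; it springs back when let go
- bell_top (a point): centre of the top of the bell's plunger head: a brass button 24 mm across and 9 mm thick, 66 mm above the counter at rest, over a steel dome 76 mm across and 46 mm high on a black foot 86 mm across; the bell is fixed to the counter
- carousel_base: fixed black foot of the jar carousel, 200 mm across and 20 mm high. Origin on the turning axis at counter height; its +x axis points level to the carousel's front, which is the tab 60 mm wide and 10 mm high with the white arrow on it (tab's end 160 mm from the axis); z up. The front looks roughly away from the robot, to the guest's side
- front_arrow (a point): the white arrow on the tab (it points in towards the turning axis), 140 mm in front of the turning axis, 10 mm above the counter
- carousel: turning part: wooden disc 230 mm across, top 32 mm above the counter, with five round jars fixed on it, 46 mm across, axes 85 mm from the turning axis and 100 mm from one to the next; lids orange, white, dark wood, green, dark steel. Origin on the turning axis at counter height, z up, +x to the orange lid. Turns without end, friction about 0.05 N m, no spring, stays where left
- knob_top (a point): centre of the top of the carousel's black middle knob, 142 mm above the counter, on the turning axis; round, 28 mm across, from 118 to 142 mm above the counter, on a thin steel post; it turns with the disc and the jars
- marked_lid (a point): centre of the top of the orange lid, 122 mm above the counter, 85 mm from the turning axis; the jar under it is 46 mm across over its whole height of 90 mm. All five jars are of this size
- cup_stack: stack of three pale paper cups, 80 mm across, 119 mm tall, a bystander to leave alone; origin at the centre of its underside
- mug: blue mug, 80 mm across, 90 mm tall, a bystander to leave alone; origin at the centre of its underside
- syrup: amber glass bottle, 64 mm across, 190 mm tall, a bystander to leave alone; origin at the centre of its underside
- saucer: white saucer, 110 mm across, 16 mm high, a bystander to leave alone; origin at the centre of its underside
- sugar_jar: clear glass jar with a steel cap, 70 mm across, 110 mm tall, a bystander to leave alone; origin at the centre of its underside
- spoon: small spoon lying flat, a bystander to leave alone; origin at the centre of its underside
Mind the look-alikes: they are no part of the job. What is shaped like the part that bears bell but green or purple is not meant.

How it is judged (in metres and radians):
On the way, in this order (a step that is already met when the one before it is completed fails the run):
1. the bell's plunger is pressed down to its stop (value of joint bell above 0.008 m), for 0.05 s.
2. the bell's plunger is up again (value of joint bell below 0.002 m), for 0.1 s.
3. the jar with the orange lid stands at the front, in line with the white arrow (x of marked_lid in the frame of carousel_base above 0.05 m and y of marked_lid in the frame of carousel_base between -0.012 and 0.012 m), for 0.2 s.
At the end, for the whole second after the job is handed in: the orange-lidded jar is on the arrow's side of the axis, within 12 mm sideways of the axis-to-arrow line; the carousel is still (under 0.05 rad/s) and held by the fingers with over 2 N; the bell plunger is up within 2 mm; no bystander shifted over 30 mm (all of step 3 and value of joint bell below 0.002 m and angular speed of carousel below 0.05 rad/s and contact force between the fingers and carousel above 2 N); the arm keeps its last pose, push and grip.
It fails at once if a bystander is shifted by more than 30 mm or knocked over (distance of any of cup_stack, mug, syrup, saucer, sugar_jar, spoon from where it was at the start of the episode above 0.03 m).
It also fails if it takes over 70 s, if anything falls off the work surface, if the arm or the gripper's body presses on something with over 40 N, if the wrist force passes 120 N, or if a joint passes its speed limit or range.

ROBOT

A 7-joint arm with a two-finger parallel gripper is mounted at the origin on the work surface. World frame = base frame: x ahead of the robot, y to its left, z up, the work surface at z = 0. Lengths are in mm, angles in rad, forces in N, time in s.
With the tool pointing down it reaches from about 400 to 900 mm from the base axis. Payload 5.5 kg.
Tool frame: the origin (TCP) lies on the mounting face of the last link; the fingertips stand 178 mm ahead of it and the grasp point (between the pads) lies 159 mm ahead of it (env.grip_point_offset is the distance from the TCP to the grasp point, in mm); x points along the fingers, y is the direction in which the jaws open and shut, and the axes are right-handed (so a half turn about x gives the same grasp; the last joint's range is limited). The gripper opens to 92 mm and grips with 3 to 60 N. Pads are 19 mm wide; open, the fingers measure 130 mm over their backs; the gripper's body (75 mm by 190 mm) begins 47 mm behind the grasp point.
Start: joints at [-0.859, 0.501, -0.427, 1.55, 0.221, 1.138, -0.21], TCP at [281.994, 585.641, 404.729] pointing down, gripper open.
Joint ranges: [-2.88, 2.88], [-0.31, 2.03], [-1.54, 1.56], [0.2, 2.42], [-1.41, 4.55], [0.19, 2.02], [-2.57, 2.57]. Speed limits (rad/s): [2.57, 2.57, 3.14, 3.14, 3.14, 3.14, 3.14].

INTERFACE

Orientations are given as [roll, pitch, yaw] about the fixed x, y, z axes, in that order (R = Rz(yaw) Ry(pitch) Rx(roll)).
In Python, from cell import env gives the robot as it stands. The module is installed in compiled form; this text tells all that it offers.
- The arm moves only by the tool send_rows, never from a script. Its argument "targets" is a list that holds one entry, the list of rows, each a list of 5 numbers: the finger opening in mm, from 0 to 91.8, then the shift along the tool's x, y, z in mm, then the turn about the tool's x in rad. In form: [[[hand, tx, ty, tz, roll], ...]]. A call has 1 to 12 rows; each row shifts and turns the commanded pose from where the row before left it, along the tool's axes as they then stand; what a row does not reach is not made up. A row lasts 1/10 s, in which the tool goes at most 50 mm and 8.59 degrees, less where a joint would pass 70% of its speed; a pose out of reach is approached as far as the arm can. A call is refused whole if a number of a shift passes 50 or a number of a turn 0.15, either way. A call with a gripper value outside its range is refused whole. The fingers move at their own pace and stop on an object; "force" is the grip in N (left out, the last holds). Time passes only in rows, so rows that do not move let the fingers close. It gives the time, the measured TCP pose, the force and the opening at its end, in the units of the state.
- env.get_state(): the state, without advancing time (a new reading comes with each control period).
- env.camera(name): name is "scene" or "top"; returns a dict with "color" (420x560x3 uint8, red, green, blue), "fx", "fy", "cx", "cy" (pixels), "dist" ([k1, k2, p1, p2, k3] as OpenCV has them; the pictures are not rectified), "view" (4x4, takes a point from world to camera coordinates). Camera axes: x right, y up, looking along -z (the intrinsics and any distortion apply to the point x, -y, -z); pixel columns grow to the right and rows downward; lengths in mm; the calibration is good to about 2 mm. A picture is of the moment at which its call begins. There is no depth.
- env.finish_job(): hands the job in, once; it reports no verdict.
Trained networks look in a picture, given as the dict that the camera call returned (one of the last four; its "shot" number tells which), for a name from the list of things; names that differ only in an ending like _2 or _b are one class to them, and where a whole thing is asked for, a point or a joint stands for the part that bears it (a point fixed in the world has none). Each returns a list of dicts, best first, with "p" (0 to 1); they miss things now and then, are a little off and sometimes report something else, mostly with a low value. They report only what shows in the picture. A call takes as long as a camera call. They do not tell look-alikes from the thing itself.
- env.masks_of(picture, name): "mask" (420x560 bool, what is visible of it) and "pixel" ([row, column] in pixels, amid what is visible of it).
- env.mark_of(picture, name): "pixel" ([row, column] in pixels: a listed point, or the origin of a listed thing).
The state is a dict: "clock": time; "qpos": joint angles; "qd": joint speeds; "joint_efforts": joint torques, N m; "eef_pos": TCP position; "eef_rot": TCP orientation; "force": force on the tool from outside, world axes, zero at the start; "ft_torque": the same for the moment, N m; "width": finger opening in mm.
Only numpy, scipy, OpenCV 4.12 (cv2) and the standard library are available. Lean on these libraries where they do the work, as an engineer would, in place of code of your own. Each camera call takes 0.05 s, during which the arm holds its last target.

## Working session

There is one attempt and no reset: what is moved stays moved. The work goes in short steps, Python scripts to look and compute and a tool call to move; the robot and the scene stay as the last step left them, time stands still between calls to the robot, and variables do not carry over. Pictures are saved under pics/ and viewed, and the job is handed in when it is done.

Besides the shell and the picture viewer there is one more tool, called after ">>>" by a JSON object that holds its "api" and its "payload", one argument or row to a line. send_rows: Moves the arm, as the interface text tells. Its arguments: {"type":"object","properties":{"targets":{"type":"array"},"force":{"type":"number"}},"required":["targets"]}

```bash
mkdir -p pics
cat > h.py <<'E'
import numpy as np, cv2
from cell import env
def K(c): return np.array([[c['fx'],0,c['cx']],[0,c['fy'],c['cy']],[0,0,1.]])
def ray(c,px):
    r,co=px
    u=cv2.undistortPoints(np.array([[[co,r]]],float),K(c),np.array(c['dist'],float))[0,0]
    d=np.array([u[0],-u[1],-1.]); V=np.array(c['view']); R=V[:3,:3]; t=V[:3,3]
    return -R.T@t, R.T@d
def atz(c,px,z):
    o,d=ray(c,px); return o+d*(z-o[2])/d[2]
def proj(c,p):
    V=np.array(c['view']); q=V[:3,:3]@np.array(p,float)+V[:3,3]
    x=np.array([[[q[0],-q[1],-q[2]]]])
    r=cv2.projectPoints(x.reshape(1,1,3),np.zeros(3),np.zeros(3),K(c),np.array(c['dist'],float))[0].ravel()
    return r[::-1]
def save(c,n,crop=None,s=1):
    im=c['color'][:,:,::-1]
    if crop: im=im[crop[0]:crop[1],crop[2]:crop[3]]
    cv2.imwrite('pics/'+n,cv2.resize(im,None,fx=s,fy=s,interpolation=cv2.INTER_CUBIC))
E
python3 - <<'E'
from h import *
np.set_printoptions(precision=1,suppress=True)
Z=dict(bell_top=66,front_arrow=10,knob_top=142,marked_lid=122,carousel_base=0,cup_stack=0,mug=0,syrup=0,saucer=0,sugar_jar=0,spoon=0)
for n in ('scene','top'):
    c=env.camera(n); save(c,n+'0.png'); print(n,c['shot'],ray(c,(210,280)))
    for k,z in Z.items():
        for m in env.mark_of(c,k)[:3]: print(k,np.array(m['pixel']),round(m['p'],2),atz(c,m['pixel'],z))
s=env.get_state();print(s)
E
```

```text
scene 1 (array([1062.8,  509.7, 1308.3]), array([-0.3, -0.4, -0.9]))
bell_top [312.8 405.5] 0.64 [557.4 489.   66. ]
bell_top [243.1 326.1] 0.51 [546.4 167.2  66. ]
bell_top [212.1 339.8] 0.44 [427.8 124.3  66. ]
front_arrow [219.5 218.4] 0.65 [ 712.4 -180.5   10. ]
knob_top [171.1 243. ] 0.85 [ 567.5 -189.8  142. ]
marked_lid [218.3 224.1] 0.48 [ 727.1 -111.   122. ]
carousel_base [193.6 248.7] 0.92 [ 561.8 -186.6    0. ]
cup_stack [269.8 243.2] 0.84 [779.9  16.    0. ]
cup_stack [196.2 248.7] 0.39 [ 569.5 -178.5    0. ]
cup_stack [145.7 233. ] 0.26 [ 450.7 -392.2   -0. ]
mug [314.  407.1] 0.62 [530.2 493.8   0. ]
syrup [159.6 195.7] 0.56 [ 594.6 -446.8    0. ]
saucer [144.7 229.5] 0.91 [ 456.7 -405.9    0. ]
saucer [153.2 192.9] 0.26 [ 582.1 -478.6    0. ]
spoon [263.3 420.7] 0.6 [359.9 424.9   0. ]
top 2 (array([ 484.2,    1.1, 1291.4]), array([ 0.1,  0. , -1. ]))
bell_top [177.3 209.3] 0.55 [664.5 226.3  66. ]
bell_top [254.7 243.5] 0.45 [423.1 124.3  66. ]
bell_top [213.7 229.1] 0.43 [549.8 166.4  66. ]
front_arrow [164.8 333.8] 0.94 [ 703.4 -169.1   10. ]
knob_top [206.4 347.2]
[... 183 characters left out ...]
]
cup_stack [143.1 275.6] 0.97 [782.2  18.6   0. ]
mug [222.9 134.3] 0.93 [531.1 484.5   0. ]
syrup [201.5 427.5] 0.8 [ 576.7 -471.7    0. ]
saucer [241.6 412.3] 0.74 [ 447.9 -415.6    0. ]
saucer [277.7 152.6] 0.3 [353.3 425.    0. ]
sugar_jar [179.7 150.4] 0.95 [671.3 431.9   0. ]
spoon [281.  150.9] 0.58 [342.9 430.5   0. ]
{'clock': 1.2, 'qpos': array([-0.9,  0.5, -0.4,  1.6,  0.2,  1.1, -0.2]), 'qd': array([-0., -0., -0., -0.,  0., -0.,  0.]), 'joint_efforts': array([ -0. , -56.6,  -5.8, -28. ,  -0.1,   0. ,   0. ]), 'eef_pos': array([282. , 585.6, 404.7]), 'eef_rot': array([2.3, 1.6, 1.9]), 'force': array([0.7, 1.2, 0.1]), 'ft_torque': array([ 0., -0., -0.]), 'width': 91.3715499978846}
```

Run:
```python
from h import *
for n in('scene','top'):
    c=env.camera(n); 
    if n=='scene': save(c,'sc2.png',(100,350,150,480),2.4)
    else: save(c,'tp2.png',(120,300,120,450),2.4)
from scipy.spatial.transform import Rotation as R
s=env.get_state(); print(s['eef_rot'],R.from_euler('xyz',s['eef_rot']).as_matrix().round(3))
```

```text
[1.86771984 1.57074698 1.41903178] [[ 0.     0.434  0.901]
 [ 0.     0.901 -0.434]
 [-1.     0.    -0.   ]]
```

View pics/sc2.png

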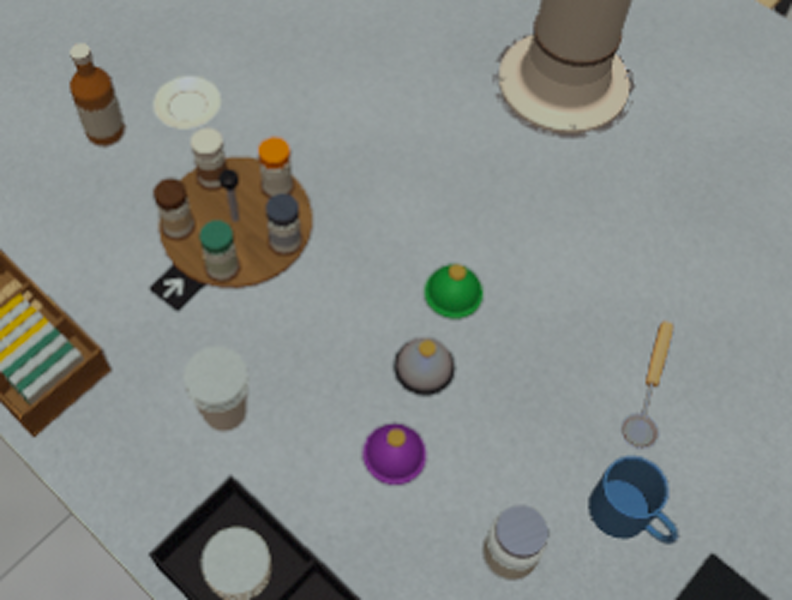

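View pics/tp2.png

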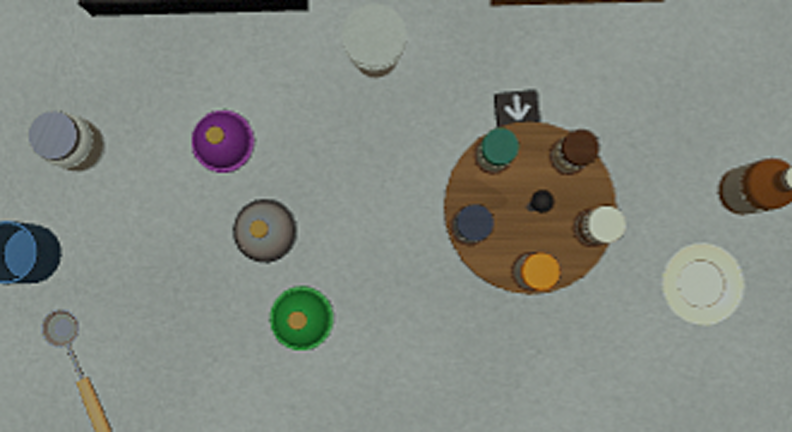

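Three bells look alike: green at crop pixel (298,320), steel at (258,229), and purple at (215,135) in the top view. The steel one fits, since it has a steel dome on a black foot and the other two are the excluded colours. I'll check that in a crop and refine the positions.

```bash
cat > meas.py <<'E'
from h import *
np.set_printoptions(precision=1,suppress=True)
def blob(c,lo,hi,near,rad):
    hsv=cv2.cvtColor(c['color'],cv2.COLOR_RGB2HSV)
    m=cv2.inRange(hsv,np.array(lo),np.array(hi))
    yy,xx=np.mgrid[:420,:560]; m[(yy-near[0])**2+(xx-near[1])**2>rad**2]=0
    n,l,st,ce=cv2.connectedComponentsWithStats(m)
    if n<2: return None
    i=1+np.argmax(st[1:,4]); return ce[i][::-1],st[i,4]
def tri(a,b):
    (o1,d1),(o2,d2)=a,b
    A=np.stack([d1,-d2],1); t=np.linalg.lstsq(A,o2-o1,rcond=None)[0]
    p,q=o1+t[0]*d1,o2+t[1]*d2; return (p+q)/2,np.linalg.norm(p-q)
E
python3 - <<'E'
from meas import *
cs=env.camera('scene');ct=env.camera('top')
save(cs,'bell_s.png',(210,310,280,380),6); 
P={'bell':((548,167,66),(8,110,90),(30,255,255),7,66),'orange':((489,-185,122),(5,150,150),(22,255,255),14,122),'knob':((562,-187,142),(0,0,0),(180,255,50),12,142),'arrow':((705,-172,10),(0,0,150),(180,60,255),12,10)}
for k,(p,lo,hi,r,z) in P.items():
    rs=[]
    for c in (cs,ct):
        b=blob(c,lo,hi,proj(c,p),r); print(k,proj(c,p),b, atz(c,b[0],z) if b else '')
        if b: rs.append(ray(c,b[0]))
    if len(rs)==2: print('  tri',tri(*rs))
# disc fit: wood mask
for c in (cs,ct):
    for m in env.masks_of(c,'carousel')[:1]:
        print(m['pixel'],m['p'],m['mask'].sum())
    hsv=cv2.cvtColor(c['color'],cv2.COLOR_RGB2HSV)
    w=cv2.inRange(hsv,np.array((5,60,50)),np.array((22,200,255)))
    yy,xx=np.mgrid[:420,:560];n=proj(c,(562,-187,32)); w[(yy-n[0])**2+(xx-n[1])**2>50**2]=0
    pts=np.argwhere(w); 
    h=cv2.convexHull(pts[:,::-1].astype(np.int32)).reshape(-1,2)
    W=np.array([atz(c,(y,x),32)[:2] for x,y in h])
    # circle fit known radius 115 robust
    from scipy.optimize import least_squares
    f=least_squares(lambda v:np.hypot(*(W-v).T)-115,[562,-187],loss='soft_l1',f_scale=2); print('disc',f.x,np.abs(f.fun).mean(), np.sort(f.fun)[[0,-1]])
E
```

```text
bell [243.4 325.7] (array([244.6, 327.5]), np.int32(31)) [547.2 174.1  66. ]
bell [214.3 228.9] (array([215. , 227.4]), np.int32(41)) [545.8 171.7  66. ]
  tri (array([545.7, 172.6,  61.8]), np.float64(0.9017476199491498))
orange [161.8 261.2] (array([162.2, 263.7]), np.int32(101)) [ 484.3 -177.5  122. ]
orange [230.4 346.6] (array([232.8, 345.1]), np.int32(181)) [ 482.2 -180.3  122. ]
  tri (array([ 481.9, -180.9,  116.6]), np.float64(0.7298837968014542))
knob [170.6 244.8] (array([174.3, 244.6]), np.int32(52)) [ 572.8 -176.3  142. ]
knob [205.1 347.5] (array([203.6, 345.1]), np.int32(74)) [ 566.5 -180.4  142. ]
  tri (array([ 567.7, -182.6,  130.5]), np.float64(1.0071413695594824))
arrow [219.6 221.6] (array([221.8, 217.9]), np.int32(135)) [ 719.5 -174.9   10. ]
arrow [164.3 334.7] (array([156. , 333.7]), np.int32(54)) [ 732.4 -169.8   10. ]
  tri (array([ 726.6, -165.2,   31.9]), np.float64(4.399617237083995))
[188.8, 249.3] 0.79 3127
disc [ 569.3 -182.2] 9.62123152516619 [-3.6 48.9]
[204.1, 339.5] 0.89 4184
disc [ 568.3 -183.6] 2.2524083666539974 [-3.1 12.6]
```

View pics/bell_s.png

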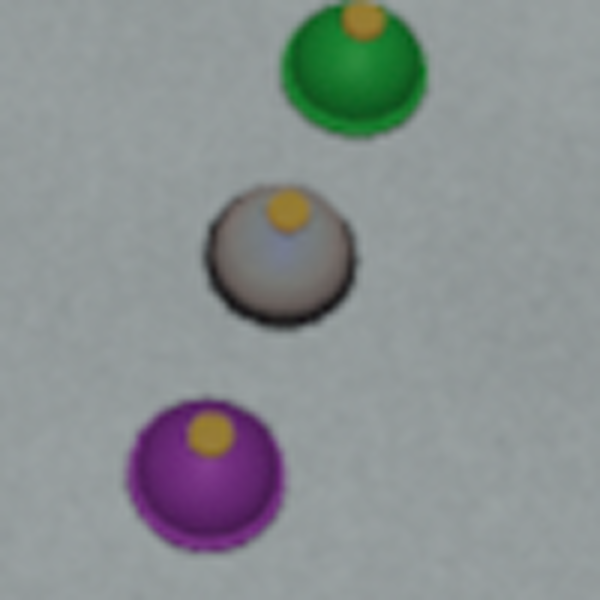

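The crop confirms the steel bell with the black foot, between the green one above and the purple one below. Its top is at about (546,172,66). I'll move over it with the fingers closed.

>>> {"api": "send_rows", "payload": {
  "targets": [
    [[0,0,-21.5,34.8,0],[0,0,-21.5,34.8,0],[0,0,-21.5,34.8,0],[0,0,-21.5,34.8,0],[0,0,-21.5,34.8,0],[0,0,-21.5,34.8,0],[0,0,-21.5,34.8,0],[0,0,-21.5,34.8,0],[0,0,-21.5,34.8,0],[0,0,-21.5,34.8,0],[0,0,-21.5,34.8,0],[0,0,-21.5,34.8,0]]
  ]
}}

```text
clock: 2.7
eef_pos: [547.0, 170.5, 405.0]
eef_rot: [0.778, 1.57, 0.329]
force: [0.6, 0.3, 0.0]
width: 1.7
```

>>> {"api": "send_rows", "payload": {
  "targets": [
    [[0,45,0,0,0],[0,45,0,0,0],[0,40,0,0,0],[0,0,0,0,0],[0,0,0,0,0]]
  ]
}}

```text
clock: 3.2
eef_pos: [546.3, 172.2, 274.9]
eef_rot: [-2.596, 1.57, -3.044]
force: [0.2, -0.2, 0.4]
width: 0.6
```

Run:
```python
from meas import *
c=env.camera('scene');save(c,'a1.png',(180,300,260,400),5)
c=env.camera('top');save(c,'a2.png',(150,280,150,320),4)
s=env.get_state();print(s['clock'],s['eef_pos'],s['eef_rot'],s['width'],s['force'],s['qpos'])
```

```text
3.3 [547.5 172.7 277.2] [0.8 1.6 0.4] 0.5469918862737974 [-0.4  0.1  0.2] [-0.2  0.5 -0.2  1.9  0.2  0.8  0.6]
```

View pics/a1.png

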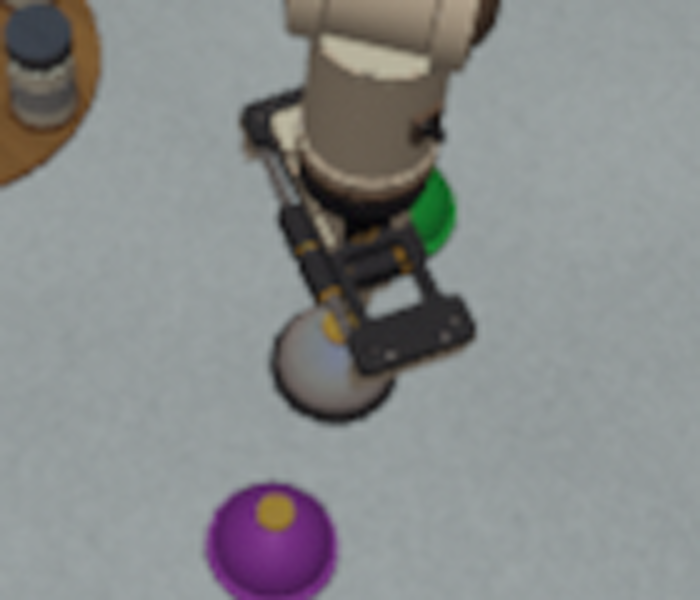

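The closed fingertips hang just above the brass button at crop pixel (335,325). Now I'll press.

>>> {"api": "send_rows", "payload": {
  "targets": [
    [[0,15,0,0,0],[0,14,0,0,0],[0,0,0,0,0]]
  ]
}}

```text
clock: 3.6
eef_pos: [545.6, 171.7, 244.2]
eef_rot: [-2.315, 1.569, -2.764]
force: [-1.0, -0.4, 2.3]
width: -0.4
```

>>> {"api": "send_rows", "payload": {
  "targets": [
    [[0,5,0,0,0],[0,0,0,0,0],[0,0,0,0,0]]
  ]
}}

```text
clock: 3.9
eef_pos: [546.2, 172.0, 240.8]
eef_rot: [-2.252, 1.57, -2.701]
force: [-1.9, -1.7, 1.3]
width: 0.0
```

>>> {"api": "send_rows", "payload": {
  "targets": [
    [[0,4,0,0,0],[0,0,0,0,0],[0,0,0,0,0]]
  ]
}}

```text
clock: 4.2
eef_pos: [546.4, 172.1, 236.9]
eef_rot: [0.889, 1.57, 0.441]
force: [-0.9, -0.8, 3.8]
width: 0.3
```

>>> {"api": "send_rows", "payload": {
  "targets": [
    [[0,2,0,0,0],[0,0,0,0,0],[0,0,0,0,0]]
  ]
}}

```text
clock: 4.5
eef_pos: [546.5, 172.1, 234.8]
eef_rot: [0.796, 1.57, 0.347]
force: [-0.4, -1.0, 4.5]
width: 0.3
```

>>> {"api": "send_rows", "payload": {
  "targets": [
    [[0,2,0,0,0],[0,0,0,0,0],[0,0,0,0,0]]
  ]
}}

```text
clock: 4.8
eef_pos: [546.5, 172.2, 234.1]
eef_rot: [0.23, 1.57, -0.219]
force: [-4.4, -1.4, 14.3]
width: 0.1
```

The force jumped to 14 N and the motion stopped at tip z = 56 mm, so the plunger is at its stop. I'll release it and look at the carousel.

>>> {"api": "send_rows", "payload": {
  "targets": [
    [[0,-10,0,0,0],[0,-30,0,0,0],[0,-45,0,0,0],[0,-45,0,0,0],[0,0,0,0,0],[0,0,0,0,0]]
  ]
}}

```text
clock: 5.4
eef_pos: [546.6, 172.1, 363.9]
eef_rot: [0.72, 1.568, 0.271]
force: [-0.5, -0.1, -0.2]
width: 0.4
```

Run:
```python
from meas import *
from scipy.spatial.transform import Rotation as R
cs=env.camera('scene');ct=env.camera('top')
a=cs['color'][195:245,190:250,::-1];b=ct['color'][140:190,305:365,::-1]
cv2.imwrite('pics/arrow.png',np.hstack([cv2.resize(x,(400,333),interpolation=cv2.INTER_CUBIC) for x in(a,b)]))
save(cs,'b1.png',(180,300,260,400),4)
for c in(cs,ct):
    for m in env.mark_of(c,'front_arrow')[:1]:print(m['pixel'],atz(c,m['pixel'],10))
    hsv=cv2.cvtColor(c['color'],cv2.COLOR_RGB2HSV)
    for nm,ok in(('black',hsv[...,2]<75),):
        yy,xx=np.mgrid[:420,:560];n=proj(c,(706,-170,10))
        m=(ok&((yy-n[0])**2+(xx-n[1])**2<22**2)).astype(np.uint8)
        k,l,st,ce=cv2.connectedComponentsWithStats(m);i=1+np.argmax(st[1:,4])
        cn=max(cv2.findContours((l==i).astype(np.uint8),0,1)[0],key=cv2.contourArea)
        W=np.array([atz(c,(p[0][1],p[0][0]),10)[:2] for p in cn]).astype(np.float32)
        print(nm,st[i],cv2.minAreaRect(W))
s=env.get_state();print(s['clock'],s['eef_pos'],s['qpos']);print(R.from_euler('xyz',s['eef_rot']).as_matrix().round(3))
```

```text
[218.7, 221.9] [ 701.8 -174.    10. ]
black [213 210  23  19 169] ((699.2366943359375, -168.99038696289062), (56.4997673034668, 57.9931640625), 5.412795543670654)
[162.9, 334.3] [ 709.6 -170.9   10. ]
black [326 158  19  15 172] ((704.3036499023438, -172.1353302001953), (43.82795333862305, 58.62282943725586), 6.203842639923096)
5.6 [545.7 171.7 360.9] [-0.1  0.4 -0.3  1.8  0.1  1.   0.7]
[[-0.   0.4  0.9]
 [-0.   0.9 -0.4]
 [-1.  -0.  -0. ]]
```

View pics/arrow.png

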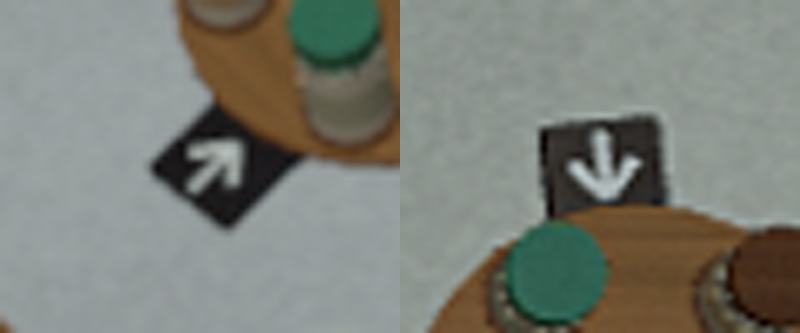

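View pics/b1.png

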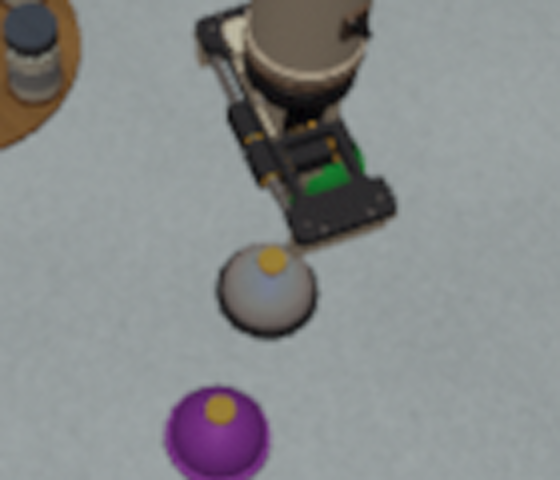

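The plunger is back up. The tab points about 5.7° from world x, the axis is at about (568,-182.5), and orange is at about 178.9°. That needs about -173°, or +3.02 rad of roll about the tool's downward x. I'll go over the knob and wind the wrist back first.

>>> {"api": "send_rows", "payload": {
  "targets": [
    [[50,0,-31,17.3,0],[50,0,-31,17.3,0],[50,0,-31,17.3,0],[50,0,-31,17.3,0],[50,0,-31,17.3,0],[50,0,-31,17.3,0],[50,0,-31,17.3,0],[50,0,-31,17.3,0],[50,0,-31,17.3,0],[50,0,-31,17.3,0],[50,0,0,0,0]]
  ]
}}

```text
clock: 6.7
eef_pos: [566.4, -189.1, 361.0]
eef_rot: [-1.86, 1.567, -2.318]
force: [-0.4, -1.1, -0.6]
width: 50.2
```

>>> {"api": "send_rows", "payload": {
  "targets": [
    [[50,0,0,0,-0.14],[50,0,0,0,-0.14],[50,0,0,0,-0.14],[50,0,0,0,-0.14],[50,0,0,0,-0.14],[50,0,0,0,-0.14],[50,0,0,0,-0.14],[50,0,0,0,-0.14],[50,0,0,0,-0.14],[50,0,0,0,-0.14],[50,0,0,0,-0.14],[50,0,0,0,0]]
  ]
}}

```text
clock: 7.9
eef_pos: [567.3, -180.7, 359.3]
eef_rot: [1.299, 1.562, 2.357]
force: [0.5, -0.2, -0.2]
width: 49.8
```

Run:
```python
from meas import *
from scipy.spatial.transform import Rotation as R
cs=env.camera('scene');ct=env.camera('top')
save(cs,'c1.png',(100,260,160,340),4);save(ct,'c2.png',(140,280,270,430),4)
for i in range(2):
  env.camera('top');s=env.get_state();print(s['clock'],s['eef_pos'],s['qpos'],s['width']);
print(R.from_euler('xyz',s['eef_rot']).as_matrix().round(3))
```

```text
8.05 [ 566.9 -182.4  358.7] [ 0.8  0.5 -0.7  1.7  0.4  1.1  2.6] 49.74757769779414
8.1 [ 567.1 -182.1  359. ] [ 0.8  0.5 -0.7  1.7  0.4  1.1  2.6] 49.81886355972578
[[-0.  -0.9  0.5]
 [ 0.   0.5  0.9]
 [-1.   0.  -0. ]]
```

View pics/c1.png

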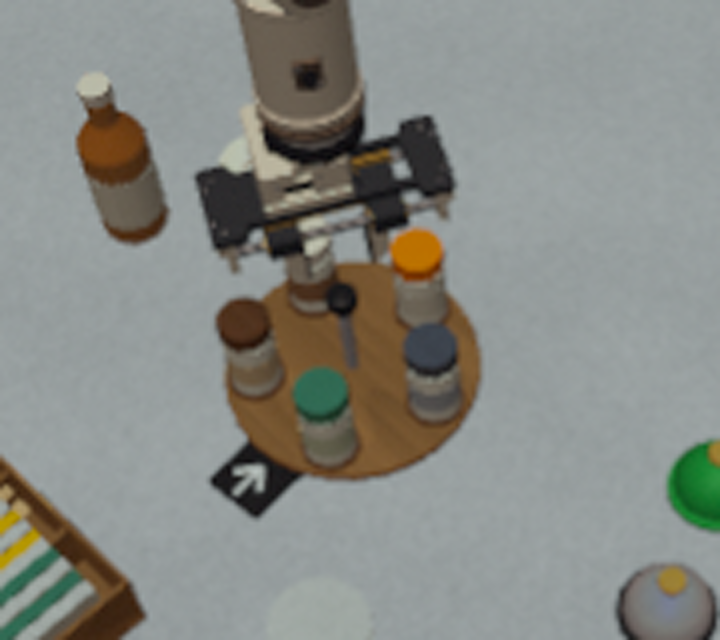

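The wrist is wound to q7 = 2.57, so positive roll now unwinds it. The tool is centred on the knob at (567,-182). I'll descend around the knob and then check.

>>> {"api": "send_rows", "payload": {
  "targets": [
    [[50,30,0,0,0],[50,20,0,0,0],[50,17,0,0,0],[50,0,0,0,0],[50,0,0,0,0]]
  ]
}}

```text
clock: 8.6
eef_pos: [567.4, -180.9, 293.2]
eef_rot: [2.096, 1.563, -3.131]
force: [-0.2, 0.4, 0.9]
width: 49.8
```

>>> {"api": "send_rows", "payload": {
  "targets": [
    [[28,0,0,0,0],[28,0,0,0,0],[20,0,0,0,0],[15,0,0,0,0],[15,0,0,0,0],[15,0,0,0,0]]
  ],
  "force": 20
}}

```text
clock: 9.2
eef_pos: [568.4, -182.4, 294.0]
eef_rot: [2.362, 1.569, -2.867]
force: [5.9, -2.0, -3.4]
width: 26.8
```

Run:
```python
from meas import *
cs=env.camera('scene');ct=env.camera('top')
save(cs,'d1.png',(100,260,160,340),4)
s=env.get_state();print(s['clock'],s['eef_pos'],s['qpos'],s['width'],s['force'],s['ft_torque'])
```

```text
9.3 [ 568.4 -182.4  294. ] [ 0.8  0.6 -0.7  1.8  0.5  0.9  2.5] 26.274710148059977 [ 5.3 -2.9 -2.4] [-0.4 -0.9 -0. ]
```

View pics/d1.png

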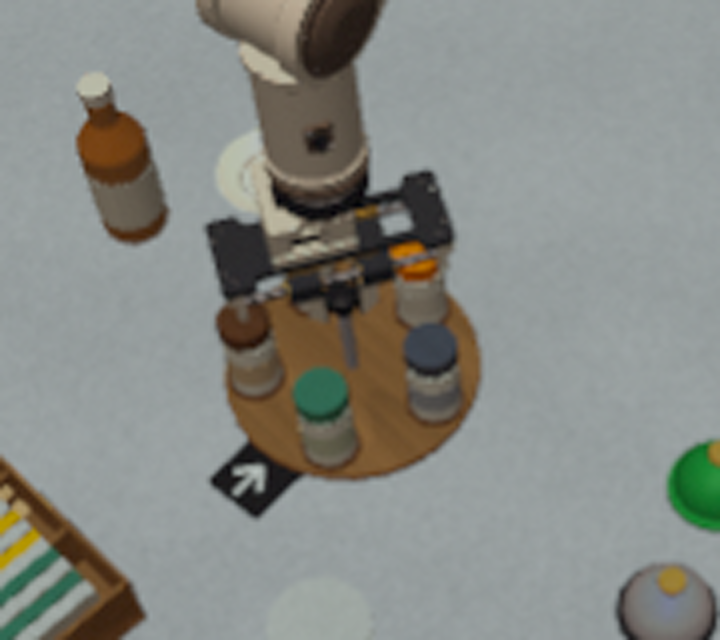

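The fingers hold the knob (opening about 27 mm). I'll turn a first part with a firmer grip.

>>> {"api": "send_rows", "payload": {
  "targets": [
    [[15,0,0,0,0],[15,0,0,0,0.1],[15,0,0,0,0.1],[15,0,0,0,0.1],[15,0,0,0,0.1],[15,0,0,0,0.1],[15,0,0,0,0]]
  ],
  "force": 40
}}

```text
clock: 10.0
eef_pos: [568.1, -181.9, 294.0]
eef_rot: [2.681, 1.567, -3.049]
force: [5.3, -1.3, 0.0]
width: 25.9
```

```bash
cat > ang.py <<'E'
from meas import *
from scipy.spatial.transform import Rotation as R
ax=np.array([568,-182.5])
C={'orange':((5,150,130),(22,255,255)),'green':((65,90,40),(95,255,255)),'white':None}
for n in('scene','top'):
    c=env.camera(n); save(c,'e_%s_%d.png'%(n,c['shot']),(100,260,160,340) if n=='scene' else (130,280,260,440),4)
    for k in('orange','green'):
        b=blob(c,*C[k],proj(c,(568,-182,116)),40)
        if b:
            p=atz(c,b[0],117)[:2]-ax; print(c['shot'],n,k,b,p,np.hypot(*p),np.degrees(np.arctan2(p[1],p[0])))
s=env.get_state();M=R.from_euler('xyz',s['eef_rot']).as_matrix()
print(s['clock'],s['eef_pos'],s['qpos'],s['width'],s['force'],'yawy',np.degrees(np.arctan2(M[1,1],M[0,1])))
E
python3 ang.py
```

```text
17 scene orange (array([171.5, 271.7]), np.int32(61)) [-77.2  50.5] 92.24101389501429 146.81281921159265
17 scene green (array([193.9, 228.4]), np.int32(132)) [85.5  9.9] 86.09723090385582 6.635347652944979
18 top orange (array([231.6, 331.6]), np.int32(106)) [-81.4  41.1] 91.13905652290579 153.21088999051463
18 top green (array([175.6, 340.7]), np.int32(172)) [84.1  8.2] 84.47360555479369 5.6032948353855865
10.1 [ 568.1 -181.9  294. ] [ 0.7  0.6 -0.6  1.8  0.4  0.9  2.1] 26.139757946481996 [ 4.8 -2.7  0.9] yawy 121.96075724148172
```

The knob carries the carousel without slipping: orange is at about 150° and green at about 6°. There is about 2.52 rad left.

>>> {"api": "send_rows", "payload": {
  "targets": [
    [[15,0,0,0,0.12],[15,0,0,0,0.12],[15,0,0,0,0.12],[15,0,0,0,0.12],[15,0,0,0,0.12],[15,0,0,0,0.12],[15,0,0,0,0.12],[15,0,0,0,0.12],[15,0,0,0,0.12],[15,0,0,0,0.12],[15,0,0,0,0.12],[15,0,0,0,0.12]]
  ]
}}

```text
clock: 11.3
eef_pos: [568.4, -180.2, 294.0]
eef_rot: [-2.776, 1.567, 2.622]
force: [3.6, 1.7, 1.2]
width: 26.1
```

>>> {"api": "send_rows", "payload": {
  "targets": [
    [[15,0,0,0,0.12],[15,0,0,0,0.12],[15,0,0,0,0.12],[15,0,0,0,0.12],[15,0,0,0,0.12],[15,0,0,0,0.12],[15,0,0,0,0.12],[15,0,0,0,0.12],[15,0,0,0,0.0],[15,0,0,0,0.0]]
  ]
}}

```text
clock: 12.3
eef_pos: [569.5, -179.8, 294.0]
eef_rot: [-2.438, 1.569, 2.005]
force: [8.8, 1.8, -2.3]
width: 25.6
```

```bash
python3 ang.py; ls -t pics | head -3
```

```text
19 scene orange (array([194.4, 230.6]), np.int32(142)) [81.8 16.7] 83.49123939982259 11.521971615093916
20 top orange (array([175.9, 337.1]), np.int32(156)) [83.6 19.1] 85.76319002738857 12.845152813521311
12.4 [ 569.5 -179.8  294. ] [ 0.3  0.5 -0.   1.8  0.   0.9 -0. ] 25.522850466328155 [ 8.4  1.9 -1.8] yawy -15.43240639122105
e_top_20.png
e_scene_19.png
e_top_18.png
```

Orange is at about 12.2° against the front at 5.7°, so I'll turn another 0.11 rad.

>>> {"api": "send_rows", "payload": {
  "targets": [
    [[15,0,0,0,0.06],[15,0,0,0,0.05],[15,0,0,0,0],[15,0,0,0,0],[15,0,0,0,0]]
  ]
}}

```text
clock: 12.9
eef_pos: [569.6, -179.9, 294.0]
eef_rot: [-2.546, 1.569, 1.787]
force: [8.2, 2.0, -2.3]
width: 25.9
```

```bash
python3 ang.py; cd pics; cp e_top_22.png f1.png; cp e_scene_21.png f2.png
```

```text
21 scene orange (array([193. , 228.2]), np.int32(140)) [83.5  6.8] 83.82392306571825 4.682273616558546
22 top orange (array([175., 340.]), np.int32(148)) [86.  10.4] 86.6035254572444 6.895292842666767
13.0 [ 569.6 -179.9  294. ] [ 0.3  0.5 -0.   1.8 -0.   0.9 -0.1] 25.805295175697534 [ 7.8  1.6 -2.2] yawy -21.740080596116726
```

View pics/f1.png

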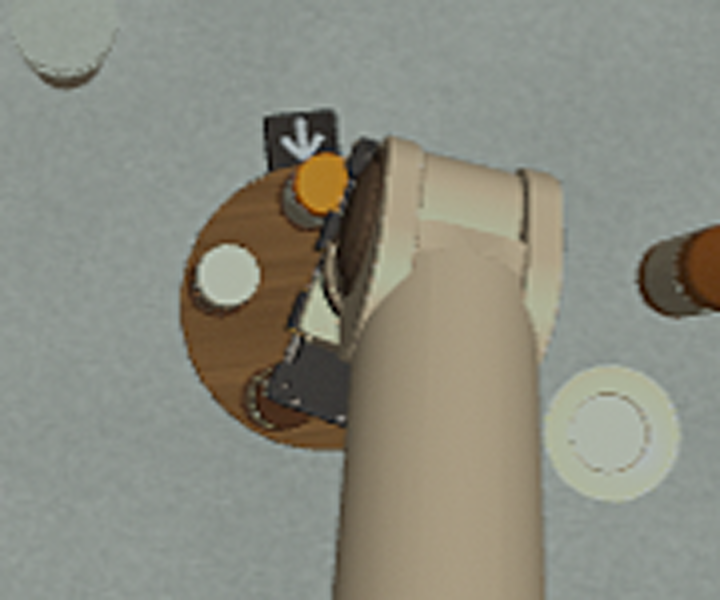

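View pics/f2.png

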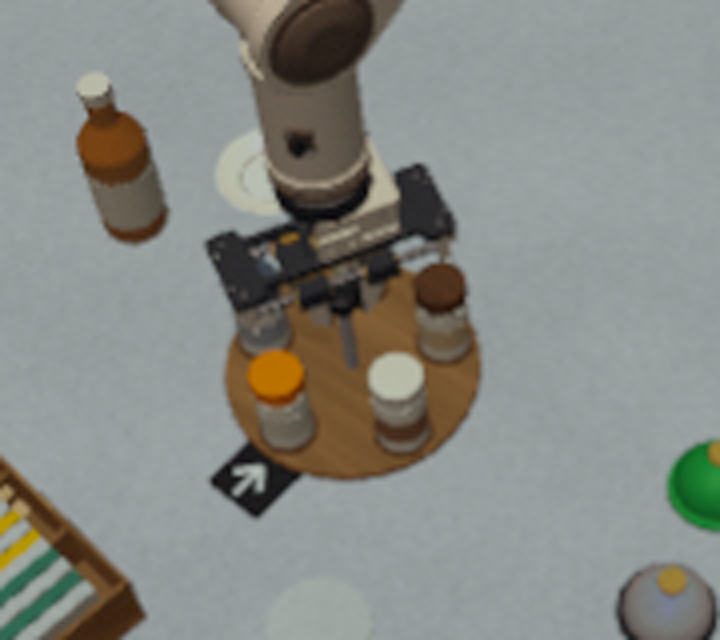

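In both pictures the orange jar sits behind the arrow, at 4.7° and 6.9° against 5.7°. In the scene crop, the post foot (350,365), jar foot (285,438) and arrow (250,480) lie in one line. I'll hold a moment, then hand in.

>>> {"api": "send_rows", "payload": {
  "targets": [
    [[15,0,0,0,0],[15,0,0,0,0],[15,0,0,0,0],[15,0,0,0,0],[15,0,0,0,0]]
  ]
}}

```text
clock: 13.5
eef_pos: [569.6, -179.9, 294.0]
eef_rot: [-2.57, 1.569, 1.763]
force: [9.8, 2.2, -2.0]
width: 25.8
```

```bash
python3 ang.py && python3 -c "
from cell import env; print(env.finish_job())"
```

```text
23 scene orange (array([193. , 228.2]), np.int32(140)) [83.8  7.1] 84.07167989100579 4.840089123528855
24 top orange (array([175., 340.]), np.int32(147)) [85.8 10.4] 86.46263028753751 6.9106969985283255
13.6 [ 569.6 -179.9  294. ] [ 0.3  0.5 -0.   1.8 -0.   0.9 -0.1] 25.431502850460603 [ 8.5  0.5 -1. ] yawy -21.740225976794246
the job is handed in; nothing more can be done
None
```

I rang the steel bell, turned the carousel so the orange-lidded jar faces the white arrow, and handed the job in at about 13.6 s with the arm still gripping the middle knob.

- **Bell:** I pressed the plunger until the fingertips stopped moving, about 56 mm above the counter, where the force jumped from 4.5 to 14 N. I then lifted clear, and the next picture showed the button free and up.
- **Carousel:** Pictures taken during the turn showed no slipping on the knob. In the last two pictures the orange jar sits at 4.8° (scene camera) and 6.9° (top camera), against about 5.7° for the arrow. That puts it within about 2 mm of the line.
- **Grip:** The grip force is set to 40 N, the fingers stand at about 26 mm on the knob, and the carousel did not move between the last two checks.
- **Disagreements:** The two cameras differ by about 2° on the jar's angle. The trained networks' first positions for the knob and lid were 5–10 mm off my colour-based ones, and I used the colour-based positions.
- **Bystanders:** I did not touch any, and those visible in the last pictures I viewed look unmoved. I did not re-measure their positions at the end.

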